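# Snap the relay stock box shut

### The arm

A 6-joint arm with a two-finger parallel gripper is mounted at the origin on the work surface. World frame = base frame: x ahead of the robot, y to its left, z up, the work surface at z = 0. Lengths are in m, angles in rad, forces in N, time in s.
With the tool pointing down it reaches from about 0.425 to 0.95 m from the base axis. Payload 3.5 kg.
Tool frame: the origin (TCP) lies on the centre line of the jaws, within the pads' length; the fingertips stand 8 mm ahead of it and the grasp point (between the pads) lies 11 mm behind it; z points along the fingers, y is the line along which they close (so a half turn about z gives the same grasp; the last joint's range is limited). The gripper opens to 85 mm and grips with 20 to 120 N. Pads are 22 mm wide; open, the fingers measure 114 mm over their backs; the gripper's body (76 mm by 85 mm) begins 54 mm behind the grasp point. The pads swing forward as they close: fully open they stand 13 mm farther back than shut.
Start: joints at [-1.345, 0.286, 1.577, -0, 1.279, -0.15], TCP at [0.248, -0.628, 0.239] pointing down, gripper open.
Joint ranges: [-2.77, 2.77], [-0.9, 2.22], [0.21, 2.48], [-1.53, 4.67], [0.24, 2.81], [-2.84, 2.84]. Speed limits (rad/s): [2.79, 2.79, 3.14, 3.14, 3.14, 3.14].

### API

Orientations are given as a unit quaternion [x, y, z, w].
In Python, from plant import ctrl gives the robot as it stands. The module is installed in compiled form; this text tells all that it offers.
- The arm moves only by the tool send_rows, never from a script. Its argument "steps" is a list of rows, each a list of 5 numbers: the shift along the tool's x, y, z in m, then the turn about the tool's z in degrees, then the opening, from -1 (shut) to 1 (fully open). A call has 1 to 12 rows; each row is the pose to reach, as a shift and turn from the pose commanded when the call began, along the tool's axes at that moment; what a row does not reach only later rows make up. A row lasts 1/10 s, in which the tool goes at most 50 mm and 8.59 degrees, less where a joint would pass 70% of its speed; a pose out of reach is approached as far as the arm can. A call with a gripper value outside its range is refused whole. The fingers move at their own pace and stop on an object; "squeeze" is the grip in N (left out, the last holds). Time passes only in rows, so rows that repeat a pose let the fingers close. It gives the time, the measured TCP pose, the force, the opening and the grip force at its end, in the units of the state.
- ctrl.get_state(): the state, without advancing time (a new reading comes with each control period).
- ctrl.read_camera(name): name is "side" or "top" or "wrist"; returns the picture (384x512x3 uint8, red, green, blue); there is no depth.
- ctrl.calibration(name): a dict with "intrinsics" (3x3 intrinsics, pixels), "extrinsics" (4x4, takes a point from world to camera coordinates); the wrist camera has in their place "tool_from_camera" (4x4, takes a point from camera to tool coordinates, whose origin is the TCP and whose axes are the flange's). Camera axes: x right, y up, looking along -z (the intrinsics and any distortion apply to the point x, -y, -z); pixel columns grow to the right and rows downward; lengths in m; the calibration is good to about 2 mm. The wrist camera is an equidistant fisheye: a pixel r from the principal point sees the ray r / f radians off the axis. A picture is of the moment at which its call begins: read the wrist's pose just before it. calibration takes no time and is no camera call.
- ctrl.sign_off(): hands the job in; it is judged then, once.
The state is a dict: "time": time; "qpos": joint angles; "dq": joint speeds; "joint_efforts": joint torques, N m; "eef_pos": TCP position; "tcp_rot": TCP orientation; "contact_force": force on the tool from outside, world axes, zero at the start; "wrist_torque": the same for the moment, N m; "opening": opening from 0.0 (shut) to 1.0 (fully open); "finger_force": force on a finger pad.
Only numpy, scipy, OpenCV 4.12 (cv2) and the standard library are available. Lean on these libraries where they do the work, as an engineer would, in place of code of your own. Each camera call takes 0.05 s, during which the arm holds its last target. There are 200 camera calls.

### The job

Close the sliding cover of the stock box that holds the orange-topped relays: push the cover along over the goods, past its spring catch, until it has snapped in and is fully home, then let go. Leave the other stock box, the one with the blue capacitors, and its cover as they are.

Things in the scene. Friction and masses are not known exactly. Their poses are not given: they have to be found in the camera images.
- orange_fin (a point): Centre of the green upright fin on the aluminium sliding cover of the relay box; it travels with the cover. Fin: 8 mm thick (x), 70 wide (y), 34 high, in the middle of the flat cover (114 mm in x, 108 in y), whose top is 17 mm below this point. Axes: x level, along the slide, the way the cover closes; y level, along the fin; z up.
- orange_cover (a joint): Travel of the relay box's cover, m: 0 fully open, 0.11 fully home at a firm stop; starts at 0 to 0.045. Slides with about 0.5 N of friction. From 0.085 a spring roller climbs a hump: 3 to 6 N when pushed slowly, up to 9 N when brisk. Its crest is at 0.098; past 0.101 the catch draws the cover home to 0.11 and keeps it there (about 2.5 N). Left short of that it is not caught.
- orange_box: The relay box: black, 240 (x) x 130 (y) x 88 mm, fixed to the bench; white, orange-topped relays in its open half (+x), the other half roofed in black. Origin: centre of its underside; x: the way the cover closes, z up. Beside the cover, on the +y wall, sit the brass spring roller (rising to 105 mm) and its steel hump; the fin tops out at 120 mm, the cover at 86 mm.
- blue_fin (a point): The same point on the fin of the other, otherwise identical stock box, which holds blue round capacitors; its cover also starts open and is to be left as it is.

How it is judged:
At the end, for the whole second after the job is handed in: The relay box's cover rests snapped in, within 6 mm of fully home (travel above 0.104 m), released and at rest; the capacitor box's cover is within 10 mm of where it was (value of joint orange_cover above 0.104 m and velocity of joint orange_cover between -0.01 and 0.01 m/s and distance of blue_fin from where it was at the start of the episode below 0.01 m); the robot touches nothing.
It fails at once if the cover of the capacitor box is moved by more than 10 mm (distance of blue_fin from where it was at the start of the episode above 0.01 m).
It also fails if it takes over 32 s, if anything falls off the work surface, if the arm or the gripper's body presses on something with over 40 N, if the wrist force passes 120 N, or if a joint passes its speed limit or range.

## Working session

There is one attempt and no reset: what is moved stays moved. The work goes in short steps, Python scripts to look and compute and a tool call to move; the robot and the scene stay as the last step left them, time stands still between calls to the robot, and variables do not carry over. Pictures are saved under pics/ and viewed, at most 10 in all, crops included, and the job is handed in when it is done.

Besides the shell and the picture viewer there is one more tool, called after "Call:" in YAML: its name, and indented under it one key for each argument. send_rows: Moves the arm, as the interface text tells. Its arguments: {"type":"object","properties":{"steps":{"type":"array","items":{"type":"array","items":{"type":"number"}}},"squeeze":{"type":"number"}},"required":["steps"]}

```bash
mkdir -p pics; python3 - <<'E'
from plant import ctrl
import cv2
for n in ("top","side"):
    im=ctrl.read_camera(n); cv2.imwrite(f"pics/{n}0.png",im[:,:,::-1])
    c=ctrl.calibration(n); print(n,c)
s=ctrl.get_state(); print(s)
E
```

```text
top {'intrinsics': array([[408.55544073,   0.        , 260.66000141],
       [  0.        , 408.55544073, 187.8707924 ],
       [  0.        ,   0.        ,   1.        ]]), 'extrinsics': array([[ 0.11740597, -0.99308072, -0.00255382, -0.0579958 ],
       [ 0.9668207 ,  0.11371315,  0.22875107, -0.54555445],
       [-0.22687788, -0.02932583,  0.9734816 , -0.63848825],
       [ 0.        ,  0.        ,  0.        ,  1.        ]])}
side {'intrinsics': array([[363.33572604,   0.        , 256.31274172],
       [  0.        , 363.33572604, 192.57437825],
       [  0.        ,   0.        ,   1.        ]]), 'extrinsics': array([[-0.99915113, -0.04066392, -0.00659309,  0.51029604],
       [ 0.02539185, -0.73394847,  0.67873035, -0.08192679],
       [-0.03243883,  0.67798679,  0.73435798, -0.72838722],
       [ 0.        ,  0.        ,  0.        ,  1.        ]])}
{'time': 0.1, 'qpos': array([-1.34498381e+00,  2.87104644e-01,  1.57805251e+00, -2.35134954e-05,
        1.27862798e+00, -1.49995750e-01]), 'dq': array([-0.00045865, -0.00136329, -0.0026838 ,  0.00109711, -0.0010678 ,
        0.00052771]), 'joint_efforts': array([ 4.40485410e-04, -4.07295513e+01, -2.93698668e+01, -1.81475434e-04,
        3.42116829e-03, -3.15972869e-06]), 'eef_pos': array([ 0.24763233, -0.6272981 ,  0.23805526]), 'tcp_rot': array([ 9.82396676e-01,  1.86803559e-01, -5.27933015e-05, -1.09502209e-03]), 'contact_force': array([ 0.2007018 , -0.51268915, -0.02118907]), 'wrist_torque': array([ 0.00690993, -0.00801212,  0.04072697]), 'finger_force': 0.0, 'opening': 0.9987088405466071}
```

View pics/top0.png

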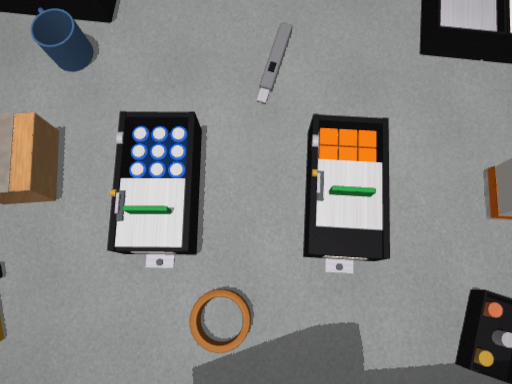

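View pics/side0.png

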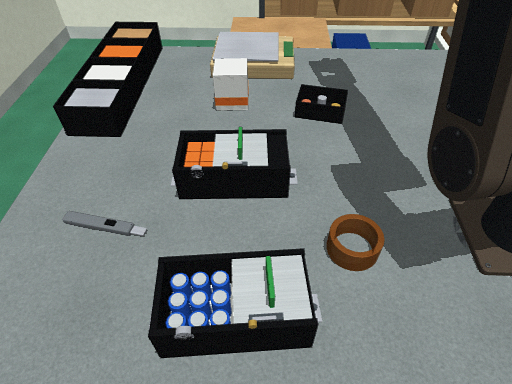

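The top view shows the relay box on the right (fin about 352,190), closing up the image towards +x, with its roller at the left (315,172). The capacitor box is on the left (fin about 147,210). The side view shows the relay fin at about (240,143) and the capacitor fin at about (270,280).

```bash
cat > h.py <<'E'
import numpy as np, cv2
from plant import ctrl
def ray(n,uv):
    c=ctrl.calibration(n);K=c["intrinsics"];E=c["extrinsics"]
    d=np.linalg.inv(K)@[uv[0],uv[1],1]; d=np.array([d[0],-d[1],-d[2]])
    R=E[:3,:3]; return -R.T@E[:3,3], R.T@d
def onz(n,uv,z):
    o,d=ray(n,uv); return o+d*(z-o[2])/d[2]
def tri(a,b):
    (o1,d1),(o2,d2)=a,b
    A=np.c_[d1,-d2]; t=np.linalg.lstsq(A,o2-o1,rcond=None)[0]
    p,q=o1+t[0]*d1,o2+t[1]*d2; return (p+q)/2,np.linalg.norm(p-q)
def green(im,x0,x1,y0,y1):
    h=cv2.cvtColor(im,cv2.COLOR_RGB2HSV); m=cv2.inRange(h,(45,100,40),(80,255,255))
    k=np.zeros_like(m);k[y0:y1,x0:x1]=m[y0:y1,x0:x1]
    c=max(cv2.findContours(k,0,1)[0],key=cv2.contourArea); return c,k
E
python3 - <<'E'
from h import *
np.set_printoptions(precision=4,suppress=True)
t=cv2.imread("pics/top0.png")[:,:,::-1].copy();s=cv2.imread("pics/side0.png")[:,:,::-1].copy()
for nm,bt,bs in (("orange",(300,400,150,230),(200,290,110,180)),("blue",(110,200,180,240),(230,310,240,320))):
    ct,kt=green(t,*bt);cs,ks=green(s,*bs)
    rt=cv2.minAreaRect(ct);rs=cv2.minAreaRect(cs)
    print(nm,rt,rs,tri(ray("top",rt[0]),ray("side",rs[0])))
    b=cv2.boxPoints(rt); b=b[np.argsort(b[:,0])]; 
    e=[onz("top",b[:2].mean(0),.105),onz("top",b[2:].mean(0),.105)]
    d=e[0]-e[1]; print(" ends",e,np.linalg.norm(d),"yaw",np.degrees(np.arctan2(-d[0],d[1])))
# cover (bright) of the orange box
g=cv2.cvtColor(t,cv2.COLOR_RGB2HSV)
m=((g[...,2]>170)&(g[...,1]<40)).astype(np.uint8)*255
m[:,:305]=0;m[:,395:]=0;m[:150]=0;m[235:]=0
m=cv2.morphologyEx(m,cv2.MORPH_OPEN,np.ones((5,5)))
m=cv2.morphologyEx(m,cv2.MORPH_CLOSE,np.ones((15,15)))
c=max(cv2.findContours(m,0,1)[0],key=cv2.contourArea);r=cv2.minAreaRect(c);print(r)
P=np.array([onz("top",p,.086) for p in cv2.boxPoints(r)]);print(P,P.mean(0),np.diff(P,axis=0))
cv2.imwrite("pics/crop.png",cv2.resize(t[100:280,290:410,::-1],None,fx=3.3,fy=3.3,interpolation=2))
E
```

```text
orange ((352.50689697265625, 190.8827667236328), (45.039791107177734, 8.044917106628418), 3.3664605617523193) ((239.5, 143.0), (32.0, 3.0), 90.0) (array([ 0.5519, -0.1432,  0.1002]), np.float64(0.000833735879373342))
 ends [array([ 0.5491, -0.1062,  0.105 ]), array([ 0.5532, -0.1783,  0.105 ])] 0.07218779991634326 yaw 3.24459849959582
blue ((146.5, 209.5), (7.0, 47.0), 90.0) ((269.8494567871094, 281.4190979003906), (51.33912658691406, 6.257400989532471), 84.5596694946289) (array([0.4825, 0.1821, 0.1034]), np.float64(0.000345235272705369))
 ends [array([0.478 , 0.2188, 0.105 ]), array([0.4868, 0.1443, 0.105 ])] 0.07495092258968503 yaw 6.716129844335966
((349.49786376953125, 194.05654907226562), (65.51940155029297, 66.82036590576172), 2.1610794067382812)
[[ 0.4902 -0.0903  0.086 ]
 [ 0.6035 -0.0847  0.086 ]
 [ 0.612  -0.1945  0.086 ]
 [ 0.4986 -0.196   0.086 ]] [ 0.5511 -0.1414  0.086 ] [[ 0.1133  0.0056  0.    ]
 [ 0.0085 -0.1098  0.    ]
 [-0.1135 -0.0015  0.    ]]
```

View pics/crop.png

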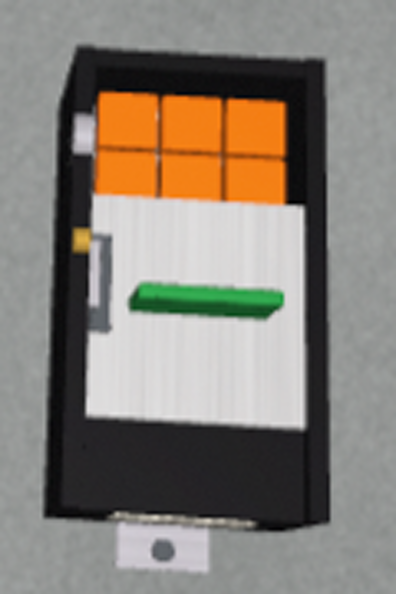

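```bash
python3 - <<'E'
from h import *
np.set_printoptions(precision=3,suppress=True)
b=onz("side",(232,108),0); o,d=ray("side",(232,60)); print("carton",b,o+d*(b[1]-o[1])/d[1])
# rim of the relay box at z=.088: far rim and near rim mid points
for p in ((289+322/3.3,100+62/3.3),(290+78/3.3,100+48/3.3),(290+45/3.3,100+516/3.3),(290+325/3.3,100+60/3.3),(290+307/3.3,100+523/3.3)): print(onz("top",p,.088))
E
```

```text
carton [ 0.597 -0.418  0.   ] [ 0.589 -0.418  0.144]
[ 0.689 -0.195  0.088]
[ 0.683 -0.07   0.088]
[ 0.44  -0.076  0.088]
[ 0.691 -0.199  0.088]
[ 0.451 -0.201  0.088]
```

Call:
send_rows:
  steps:
    - [0, 0, -0.05, 0, -1]
    - [0.038, -0.032, -0.05, 4, -1]
    - [0.076, -0.064, -0.05, 8, -1]
    - [0.114, -0.096, -0.05, 12, -1]
    - [0.152, -0.128, -0.05, 16, -1]
    - [0.19, -0.16, -0.05, 18.5, -1]
    - [0.228, -0.192, -0.05, 18.5, -1]
    - [0.266, -0.223, -0.05, 18.5, -1]
    - [0.304, -0.254, -0.05, 18.5, -1]
    - [0.342, -0.286, -0.05, 18.5, -1]
    - [0.38, -0.318, -0.05, 18.5, -1]
    - [0.422, -0.352, -0.05, 18.5, -1]
  squeeze: 30

```text
time: 1.3
eef_pos: [0.5094, -0.147, 0.289]
tcp_rot: [1.0, 0.026, -0.0, -0.0]
contact_force: [1.0, -0.4, -0.3]
opening: 0.001
finger_force: 0.0
```

Call:
send_rows:
  steps:
    - [0, 0, 0, 0, -1]
    - [0, 0, 0, 0, -1]

```text
time: 1.5
eef_pos: [0.5093, -0.1478, 0.2888]
tcp_rot: [1.0, 0.028, -0.001, -0.0]
contact_force: [0.5, -0.0, 0.2]
opening: 0.0
finger_force: 0.0
```

Call:
send_rows:
  steps:
    - [0, -0.003, 0.04, 0, -1]
    - [0, -0.003, 0.08, 0, -1]
    - [0, -0.003, 0.12, 0, -1]
    - [0, -0.003, 0.15, 0, -1]
    - [0, -0.003, 0.17, 0, -1]
    - [0, -0.003, 0.184, 0, -1]
    - [0, -0.003, 0.184, 0, -1]

```text
time: 2.2
eef_pos: [0.5072, -0.1466, 0.1031]
tcp_rot: [1.0, 0.025, -0.002, -0.001]
contact_force: [0.3, -0.1, -0.4]
opening: 0.002
finger_force: 0.0
```

```bash
python3 - <<'E'
from h import *
im=ctrl.read_camera("side"); cv2.imwrite("pics/s1.png",cv2.resize(im[80:240,130:330,::-1],None,fx=3,fy=3,interpolation=2))
s=ctrl.get_state();print(s["eef_pos"],s["contact_force"])
E
```

```text
[ 0.50834303 -0.14685663  0.10480969] [-0.31632892  0.65074541  0.5847153 ]
```

View pics/s1.png

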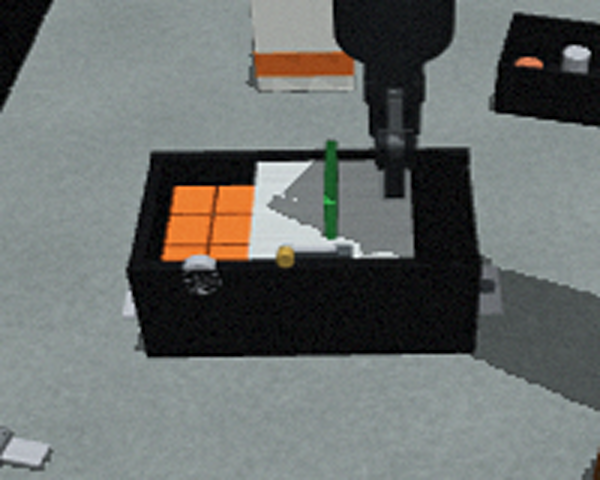

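The fingers (about 395,180 in the crop) stand shut above the cover, behind the relay fin (332,190). Next I push in +x.

Call:
send_rows:
  steps:
    - [0.01, 0, 0, 0, -1]
    - [0.02, 0, 0, 0, -1]
    - [0.025, 0, 0, 0, -1]
    - [0.03, 0, 0, 0, -1]
    - [0.036, 0, 0, 0, -1]
    - [0.042, 0, 0, 0, -1]
    - [0.048, 0, 0, 0, -1]
    - [0.054, 0, 0, 0, -1]
    - [0.06, 0, 0, 0, -1]
    - [0.065, 0, 0, 0, -1]
    - [0.07, 0, 0, 0, -1]
    - [0.07, 0, 0, 0, -1]

```text
time: 3.45
eef_pos: [0.5796, -0.1425, 0.1054]
tcp_rot: [1.0, 0.027, 0.0, 0.0]
contact_force: [1.2, -0.4, 0.6]
opening: -0.003
finger_force: 0.0
```

Call:
send_rows:
  steps:
    - [0.003, 0, 0, 0, -1]
    - [0.006, 0, 0, 0, -1]
    - [0.009, 0, 0, 0, -1]
    - [0.012, 0, 0, 0, -1]
    - [0.015, 0, 0, 0, -1]

```text
time: 3.95
eef_pos: [0.5925, -0.1416, 0.1052]
tcp_rot: [1.0, 0.027, -0.002, -0.0]
contact_force: [-4.5, -0.0, 2.0]
opening: -0.003
finger_force: 2.1
```

Call:
send_rows:
  steps:
    - [0.003, 0, 0, 0, -1]
    - [0.006, 0, 0, 0, -1]
    - [0.009, 0, 0, 0, -1]
    - [0.009, 0, 0, 0, -1]

```text
time: 4.35
eef_pos: [0.6039, -0.1411, 0.1054]
tcp_rot: [1.0, 0.026, 0.001, 0.0]
contact_force: [-0.5, -0.6, 0.4]
opening: 0.003
finger_force: 0.0
```

```bash
python3 - <<'E'
from h import *
np.set_printoptions(precision=4,suppress=True)
t=ctrl.read_camera("top"); s=ctrl.read_camera("side")
ct,_=green(t,300,400,110,230); cs,_=green(s,180,290,100,190)
rs=cv2.minAreaRect(cs);rt=cv2.minAreaRect(ct)
print(rt,rs,onz("side",rs[0],.101))
s=ctrl.get_state();print(s["eef_pos"],s["contact_force"])
E
```

```text
Traceback (most recent call last):
  File "h.py", line 16, in green
    c=max(cv2.findContours(k,0,1)[0],key=cv2.contourArea); return c,k
ValueError: max() iterable argument is empty
```

The force has dropped, so the cover has probably snapped in. I'll press on gently to feel the stop.

Call:
send_rows:
  steps:
    - [0.002, 0, 0, 0, -1]
    - [0.004, 0, 0, 0, -1]
    - [0.004, 0, 0, 0, -1]

```text
time: 4.75
eef_pos: [0.6071, -0.1409, 0.1053]
tcp_rot: [1.0, 0.026, 0.0, -0.0]
contact_force: [0.5, 0.5, -0.3]
opening: -0.003
finger_force: 0.0
```

Call:
send_rows:
  steps:
    - [0.002, 0, 0, 0, -1]
    - [0.004, 0, 0, 0, -1]
    - [0.004, 0, 0, 0, -1]

```text
time: 5.05
eef_pos: [0.6072, -0.1408, 0.1053]
tcp_rot: [1.0, 0.027, -0.006, -0.001]
contact_force: [-12.4, -0.2, 7.7]
opening: -0.001
finger_force: 6.6
```

That is the firm stop, at about 12 N. I'll back off, lift and check.

Call:
send_rows:
  steps:
    - [-0.01, 0, 0, 0, -1]
    - [-0.025, 0, 0, 0, -1]
    - [-0.035, 0, 0, 0, -1]
    - [-0.035, 0, -0.03, 0, -1]
    - [-0.035, 0, -0.07, 0, -1]
    - [-0.035, 0, -0.11, 0, -1]
    - [-0.05, 0.04, -0.15, 0, -1]
    - [-0.06, 0.08, -0.17, 0, -1]
    - [-0.07, 0.12, -0.17, 0, -1]
    - [-0.08, 0.16, -0.17, 0, -1]
    - [-0.08, 0.2, -0.17, 0, -1]
    - [-0.08, 0.24, -0.17, 0, -1]

```text
time: 6.25
eef_pos: [0.5433, -0.3863, 0.2756]
tcp_rot: [1.0, 0.026, 0.001, 0.0]
contact_force: [0.8, -0.2, 1.0]
opening: 0.001
finger_force: 0.0
```

```bash
python3 - <<'E'
from h import *
np.set_printoptions(precision=4,suppress=True)
t=ctrl.read_camera("top"); s=ctrl.read_camera("side")
cv2.imwrite("pics/end.png",np.hstack([t[90:290,90:410],s[110:310,130:330]])[:,:,::-1])
g=lambda im,b:cv2.minAreaRect(green(im,*b)[0])[0]
print("blue",g(t,(110,200,180,240)),g(s,(230,310,240,320)))
rs=g(s,(180,290,100,190)); print("orange",rs,onz("side",rs,.101))
try: print(tri(ray("top",g(t,(300,400,110,230))),ray("side",rs)))
except ValueError: print("top hidden")
q=ctrl.get_state();print(q["eef_pos"],q["contact_force"],q["time"])
E
```

```text
blue (146.5, 209.5) (269.8494567871094, 281.4190979003906)
orange (206.0448455810547, 142.9620819091797) [ 0.6223 -0.1398  0.101 ]
(array([ 0.6223, -0.1389,  0.1018]), np.float64(0.0005102871058005376))
[ 0.5427 -0.3891  0.2746] [ 0.265   1.0857 -1.1641] 6.35
```

View pics/end.png

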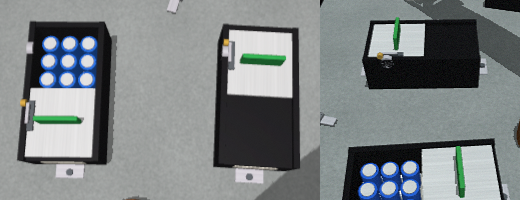

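The relay cover is fully over the goods, with its fin at x = 0.622 where it met the stop (fin at about 262,58 in the picture). The capacitor box is unchanged, with its fin at the same pixels as at the start, and the arm is clear.

```bash
python3 -c "
from plant import ctrl
print(ctrl.sign_off())"
```

```text
the job is handed in; nothing more can be done
None
```

The relay box's cover is pushed home past its catch and released, the capacitor box is untouched, and the job is handed in (no verdict was returned).

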